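# Set the overhang gauge, slide the sample board out to it and hold it

### The job

First turn the gauge's black knob until its yellow pointer stands level with the red mark on the scale; move the pointer only by the knob. Then slide the wooden sample board outward along the stage, straight between the two painted lines and without lifting it, until its front edge (the end with the steel sample) is level with the pointer. The board is front-heavy and would tip there, so finish while still holding it flat on the stage, and leave everything else on the table where it is.

Things in the scene. Friction and masses are not known exactly. Their poses are not given: they have to be found in the camera images.
- stage: fixed white platform, top 50 mm above the table, spanning x -220 to 0, y -55 to 55 mm. Origin on the table below the middle of its front edge; x = outward (the way the board slides), y = left, the gauge's side, z up. Two dark lines on top at y = -31.5 and 31.5 mm: the board goes between them. Gauge rail at y 55 to 69 mm, 44 mm high, out to x 130, then a black scale strip to y 86 mm
- gauge_knob (a joint): angle of the black gauge knob (rad), 0 to 5.2, grows when turned clockwise seen from above; every radian moves the pointer 22 mm outward. Its friction (0.03 N m) keeps it where it is left
- gauge_knob_grip (a point): on the knob's upright axis at the height to grip, 93 mm above the table, at x -30, y 105 mm of the stage. The grip is an upright bar 42 mm long along this point's x, 14 mm thick, from 25 mm below to 7 mm above this point, on a 44 mm disc whose top is 23 mm below this point. The point turns with the knob
- gauge_pointer: sliding pointer of the gauge: yellow needle 3 mm thick, 34 mm long, across the rail, on a small black carriage. Origin at the needle's inner tip, beside the board's path (y 40, z 58 mm of the stage); axes like the stage's, so its x in the stage frame is the overhang it shows
- mark: red rider, 3 mm thick, 12 mm wide, 16 mm high on a 9 mm foot, fixed on the black scale strip; origin under its centre; axes like the stage's. The pointer is right when both have the same x in the stage frame
- board: loose pale wooden board 200 mm long (x), 60 wide (y), 12 thick, with a steel sample 44 x 40 x 18 mm fixed on its front (+x) end and an upright wooden handle on its rear end. Origin under its centre; +x points outward. About 0.42 kg; its centre of mass is about 60 mm behind the front edge, so unheld it tips when it overhangs further than that
- board_edge (a point): middle of the board's front end face, half-way up the thickness (x 100, z 6 mm of the board)
- board_grip (a point): point to grip in the board's upright handle: 34 mm above the board's underside (84 mm above the table while it lies on the stage), 176 mm behind the front edge, on the middle line. The handle is 40 mm long along the board, 28 mm wide across, from 22 mm below (the board's top face) to 14 mm above this point
- jar: small closed sample jar, 44 mm wide, 55 mm high; origin under its centre
- offcut: pale wooden offcut block 70 x 28 x 18 mm; origin under its centre
- weight: small brass knob weight, 34 mm wide, 45 mm high; origin under its centre
- mug: blue mug, 76 mm wide, 85 mm high; origin under its centre
- screwdriver: screwdriver with red handle, 200 mm long, lying along its x; origin under its centre
- lens_cap: black lens cap, 56 mm wide, 14 mm high; origin under its centre
- knife: open folding knife, brass handle and steel blade, 174 mm long, lying along its x; origin under its pivot

How it is judged:
On the way, in this order (a step that is already met when the one before it is completed fails the run):
1. the pointer stands level with the red mark (5 mm) (x of gauge_pointer in the frame of mark between -0.005 and 0.005 m), for 0.3 s.
2. the board, flat on the stage and held, has its front edge level with the pointer (6 mm) (all of step 1 and x of board_edge in the frame of gauge_pointer between -0.006 and 0.006 m and angle between board's own z axis and vertical below 0.04 rad and z of board_edge in the frame of stage between 0.051 and 0.061 m and contact force between the fingers and board above 1 N), for 0.2 s.
At the end, for the whole second after the job is handed in: Pointer within 5 mm of the mark; board edge within 6 mm of the pointer; board straight within 0.07 rad, its front end within 10 mm of the centre line, flat on the stage (tilt below 0.04 rad, height within 5 mm), at rest, and the fingers bearing on it with over 1 N (all of step 2 and angle between the x axis of board and the x axis of stage, either way round below 0.07 rad and y of board_edge in the frame of stage between -0.01 and 0.01 m and linear speed of board below 0.02 m/s); the arm keeps its last pose, push and grip.
It fails at once if the board tips or is tilted by more than 0.12 rad (angle between board's own z axis and vertical above 0.12 rad).
It fails at once if the board is lifted more than 12 mm off the stage (z of board_grip in the frame of stage above 0.096 m).
It fails at once if the robot pushes the gauge pointer or the red mark directly (more than 1.5 N) (contact force between any of the fingers, the arm and gauge_pointer above 1.5 N or contact force between any of the fingers, the arm and mark above 1.5 N).
It fails at once if a bystander is moved more than 30 mm (distance of any of jar, offcut, weight, mug, screwdriver, lens_cap, knife from where it was at the start of the episode above 0.03 m).
It also fails if it takes over 67 s, if anything falls off the work surface, if the arm or the gripper's body presses on something with over 40 N, if the wrist force passes 120 N, or if a joint passes its speed limit or range.

### The arm

A 6-joint arm with a two-finger parallel gripper is mounted at the origin on the work surface. World frame = base frame: x ahead of the robot, y to its left, z up, the work surface at z = 0. Lengths are in m, angles in rad, forces in N, time in s.
With the tool pointing down it reaches from about 0.375 to 0.975 m from the base axis. Payload 3.8 kg.
Tool frame: the origin (TCP) lies midway between the tips of the shut fingers; the grasp point (between the pads) lies 19 mm behind it; z points along the fingers, y is the direction in which the jaws open and shut (so a half turn about z gives the same grasp; the last joint's range is limited). The gripper opens to 85 mm and grips with 20 to 120 N. Pads are 22 mm wide; open, the fingers measure 114 mm over their backs; the gripper's body (76 mm by 85 mm) begins 54 mm behind the grasp point. The pads swing forward as they close: fully open they stand 13 mm farther back than shut.
Start: joints at [-1.355, 0.264, 1.604, -0, 1.274, -0.037], TCP at [0.169, -0.654, 0.231] pointing down, gripper open.
Joint ranges: [-2.63, 2.63], [-0.94, 2.18], [0.31, 2.57], [-1.31, 4.45], [0, 2.66], [-2.55, 2.55]. Speed limits (rad/s): [2.57, 2.57, 3.14, 3.14, 3.14, 3.14].

### API

Orientations are given as a rotation vector (axis times angle).
In Python, from workcell import bot gives the robot as it stands.
- The arm moves only by the tool drive_tool, never from a script. Its argument "deltas" is a list of rows, each an object with "hand": the opening, from 0 (shut) to 1 (fully open); "offset": the shift along the world's x, y, z in cm, a list of three; "angular": the turn, a rotation vector about the world's x, y, z in degrees, a list of three. A call has 1 to 8 rows; each row is the pose to reach, as a shift and turn from the pose commanded when the call began; what a row does not reach only later rows make up. A row lasts 1/8 s, in which the tool goes at most 62.5 mm and 10.7 degrees, less where a joint would pass 70% of its speed; a pose out of reach is approached as far as the arm can. A call with a gripper value outside its range is refused whole. The fingers move at their own pace and stop on an object; "force" is the grip in N (left out, the last holds). Time passes only in rows, so rows that repeat a pose let the fingers close. It gives the time, the measured TCP pose, the force and the opening at its end, in the units of the state.
- bot.read_state(): the state, without advancing time (a new reading comes with each control period).
- bot.read_camera(name): name is "scene" or "top"; returns a dict with "frame" (480x640x3 uint8, blue, green, red), "mtx" (3x3 intrinsics, pixels), "R" (3x3) and "t" (3): a world point X has camera coordinates R X + t. Camera axes: x right, y down, z forward; pixel columns grow to the right and rows downward; lengths in m; the calibration is good to about 2 mm. A picture is of the moment at which its call begins. There is no depth.
- bot.finish_job(): hands the job in, once; it reports no verdict.
The state is a dict: "time": time; "q": joint angles; "joint_vel": joint speeds; "joint_torque": joint torques, N m; "tool_pos": TCP position; "tcp_rot": TCP orientation; "wrist_force": force on the tool from outside, world axes, zero at the start; "torque": the same for the moment, N m; "width": opening from 0.0 (shut) to 1.0 (fully open).
Only numpy, scipy, OpenCV 4.12 (cv2) and the standard library are available. Lean on these libraries where they do the work, as an engineer would, in place of code of your own. Each camera call takes 0.05 s, during which the arm holds its last target. There are 200 camera calls.

## Working session

There is one attempt and no reset: what is moved stays moved. The work goes in short steps, Python scripts to look and compute and a tool call to move; the robot and the scene stay as the last step left them, time stands still between calls to the robot, and variables do not carry over. Pictures are saved under pics/ and viewed, about 8 in all and at most 12, crops included, and the job is handed in when it is done.

Besides the shell and the picture viewer there is one more tool, called after ">>>" as name(argument=value, ...), one argument or row to a line, values as JSON. drive_tool: Moves the arm, as the interface text tells. Its arguments: {"type":"object","properties":{"deltas":{"type":"array"},"force":{"type":"number"}},"required":["deltas"]}

```bash
mkdir -p pics
python3 - <<'E'
from workcell import bot
import cv2,numpy as np
s=bot.read_state();print({k:np.round(v,3) for k,v in s.items()})
for n in("scene","top"):
    c=bot.read_camera(n);cv2.imwrite(f"pics/{n}0.png",c["frame"]);print(n,c["mtx"],c["R"],c["t"])
E
```

```text
{'time': np.float64(0.0), 'q': array([-1.355,  0.265,  1.605, -0.   ,  1.274, -0.037]), 'joint_vel': array([ 0.   ,  0.   ,  0.   , -0.001,  0.001, -0.001]), 'joint_torque': array([-0.0000e+00, -5.1511e+01, -3.6731e+01,  0.0000e+00,  1.3000e-02,
        0.0000e+00]), 'tool_pos': array([ 0.169, -0.653,  0.23 ]), 'tcp_rot': array([-3.114, -0.396,  0.   ]), 'wrist_force': array([0.448, 0.323, 0.27 ]), 'torque': array([-0.015,  0.021, -0.016]), 'width': np.float64(1.003)}
scene [[479.96383992   0.         314.19250479]
 [  0.         479.96383992 239.84150956]
 [  0.           0.           1.        ]] [[ 0.18990696  0.98178317 -0.00609512]
 [ 0.5754727  -0.11633963 -0.80950371]
 [-0.79546623  0.15022282 -0.58708312]] [-0.10920562 -0.2543149   1.41047528]
top [[560.67790279   0.         330.00409793]
 [  0.         560.67790279 249.5993632 ]
 [  0.           0.           1.        ]] [[-0.02249385 -0.9997217  -0.00710921]
 [-0.99042977  0.02325223 -0.13604484]
 [ 0.13617228  0.003981   -0.99067717]] [0.05372133 0.53345621 1.2509368 ]
```

View pics/top0.png

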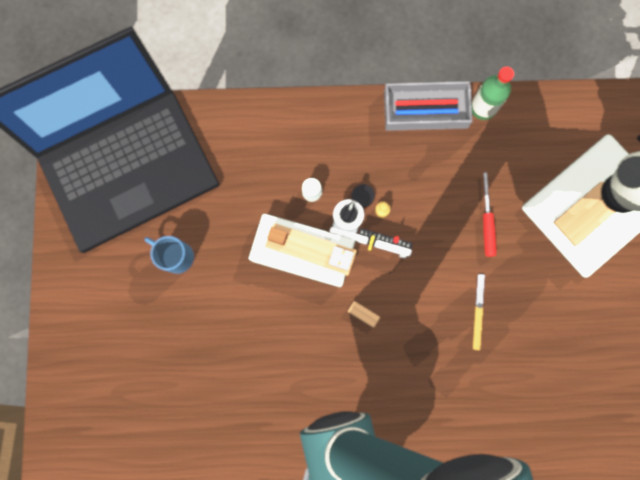

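View pics/scene0.png

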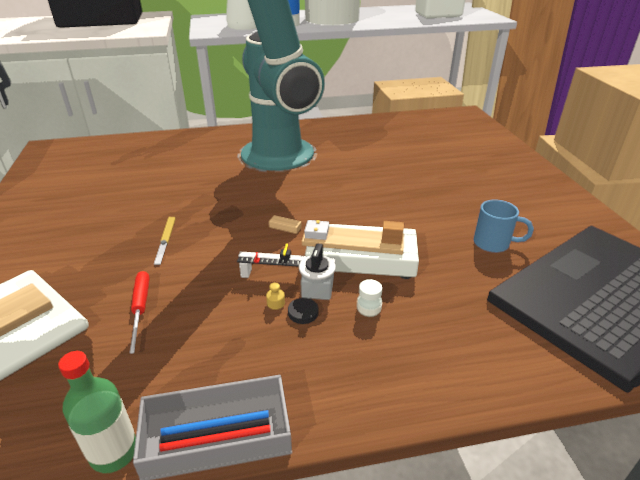

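The top view shows the stage at about (305,250) with outward to the right (roughly world −y), the knob at (349,213), pointer at about (372,242) and red mark at about (396,240). The scene view shows the gauge at (240–335, 240–295) and the board handle at (392,232). I'll take closer crops next.

Run:
```python
import cv2
t=cv2.imread("pics/top0.png")[165:300,240:420];cv2.imwrite("pics/tc.png",cv2.resize(t,None,fx=4.4,fy=4.4,interpolation=cv2.INTER_CUBIC))
t=cv2.imread("pics/scene0.png")[205:330,225:425];cv2.imwrite("pics/sc.png",cv2.resize(t,None,fx=4,fy=4,interpolation=cv2.INTER_CUBIC))
```

```text
(no output)
```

View pics/tc.png

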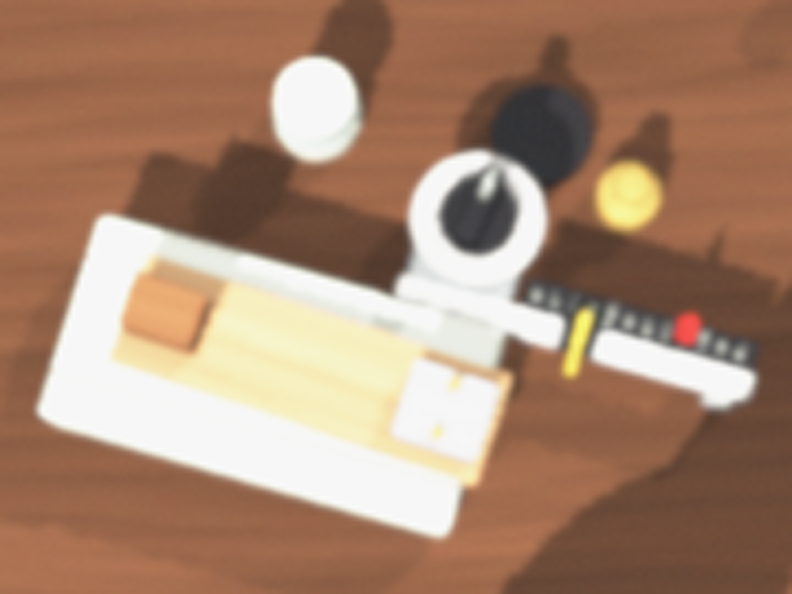

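View pics/sc.png

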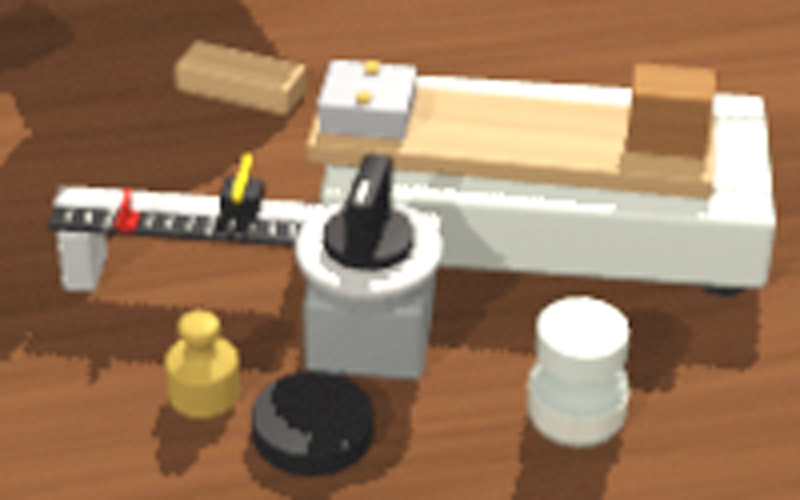

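Top crop: the pointer needle runs from (572,375) to (586,310), the mark is at (690,330), the knob disc centre is at (478,215), the board corners are at (513,372), (477,487), (112,360) and (155,260), and the handle is around (165,310). Scene crop: the pointer tip is at (248,157), the mark is at (128,215), and the knob bar is seen nearly end-on at (370,200). I'll fit poses from these.

```bash
cat > fit.py <<'E'
import numpy as np
from scipy.optimize import least_squares
from workcell import bot
cams={n:bot.read_camera(n) for n in("scene","top")}
def proj(n,X):
    c=cams[n];p=(np.atleast_2d(X)@c["R"].T+c["t"])@c["mtx"].T;return p[:,:2]/p[:,2:]
def pix(n,u,v,k={"top":(4.4,240,165),"scene":(4,225,205)}):
    f,a,b=k[n];return np.array([(u+.5)/f-.5+a,(v+.5)/f-.5+b])
def ray(n,uv,z):
    c=cams[n];d=c["R"].T@np.linalg.solve(c["mtx"],[*uv,1]);C=-c["R"].T@c["t"];return C+d*(z-C[2])/d[2]
def T(p,X):
    X=np.atleast_2d(X)/1000;c,s=np.cos(p[2]),np.sin(p[2])
    return np.c_[p[0]+c*X[:,0]-s*X[:,1],p[1]+s*X[:,0]+c*X[:,1],X[:,2]]
def inv(p,W):
    d=np.array(W[:2])-p[:2];c,s=np.cos(p[2]),np.sin(p[2]);return np.array([c*d[0]+s*d[1],-s*d[0]+c*d[1]])*1000
def fit(pts,p0):
    f=lambda p:np.concatenate([proj(n,T(p,X))[0]-pix(n,*uv) for n,X,uv in pts])
    r=least_squares(f,p0,loss="soft_l1",f_scale=1.);return r.x,r.fun.reshape(-1,2)
E
python3 - <<'E'
from fit import *
np.set_printoptions(precision=4,suppress=True)
S=[("top",(-220,55,50),(102,213)),("top",(-220,-55,50),(36,415)),("top",(0,-55,50),(447,540)),
("top",(130,69,44),(758,375)),("top",(-30,105,70),(478,215)),
("scene",(-220,55,50),(772,218)),("scene",(-220,-55,50),(764,97)),("scene",(130,55,44),(60,188)),("scene",(130,69,44),(55,208)),("scene",(-30,105,70),(368,237))]
p,r=fit(S,[.6,-.1,-1.8]);print("stage",p);
for s,e in zip(S,r):print(s[0],s[1],e.round(1))
print("up",T(p,[(0,0,50),(-30,105,93)]))
for n,a,z in(("top",(572,375),58),("top",(586,310),58),("scene",(248,157),58),("scene",(240,200),58)):
    print("needle",n,inv(p,ray(n,pix(n,*a),z/1000)))
for n,a,z in(("top",(689,328),55),("scene",(128,222),50),("scene",(127,192),62)):print("mark",n,inv(p,ray(n,pix(n,*a),z/1000)))
B=[("top",(100,30,12),(513,372)),("top",(100,-30,12),(477,487)),("top",(-100,-30,12),(112,360)),("top",(-100,30,12),(155,260)),
("scene",(100,30,0),(310,160)),("scene",(100,30,12),(311,147)),("scene",(-100,30,12),(714,180)),("scene",(-100,30,0),(712,193)),
("top",(-96,20-6,48),(143,275)),("top",(-56,14,48),(215,292)),("top",(-56,-14,48),(197,350)),("top",(-96,-14,48),(123,327)),
("scene",(-96,-14,48),(714,68)),("scene",(-56,-14,48),(637,66))]
B=[(n,(x,y,z+50),u) for n,(x,y,z),u in B]
b,r=fit(B,[p[0],p[1]+.1,p[2]]);print("board",b,"in stage",inv(p,b),b[2]-p[2])
for s,e in zip(B,r):print(s[0],s[1],e.round(1))
print("grip",T(b,(-76,0,84)))
for n,a in(("top",(490,180)),("scene",(375,158)),("scene",(362,192))):print("bar",n,inv(p,ray(n,pix(n,*a),.1)))
E
```

```text
stage [ 0.5022  0.001  -1.8757]
top (-220, 55, 50) [-0.3  0.2]
top (-220, -55, 50) [ 0.4 -0. ]
top (0, -55, 50) [ 0.2 -1.5]
top (130, 69, 44) [-0.7 -0.1]
top (-30, 105, 70) [ 0.1 -0. ]
scene (-220, 55, 50) [0.9 1.5]
scene (-220, -55, 50) [-0.3 -0.7]
scene (130, 55, 44) [-0.2 -0.2]
scene (130, 69, 44) [-0.6 -0.9]
scene (-30, 105, 70) [ 0.1 -1.7]
up [[ 0.5022  0.001   0.05  ]
 [ 0.6113 -0.0019  0.093 ]]
needle top [38.7108 40.2921]
needle top [36.5315 74.8152]
needle scene [37.1747 38.8547]
needle scene [35.4408 73.6107]
mark top [90.0854 81.0181]
mark scene [88.114 86.15 ]
mark scene [89.3578 78.2441]
board [ 0.535   0.0859 -1.9157] in stage [-90.7863   5.8155] -0.039985361986575985
top (100, 30, 62) [0.4 0.6]
top (100, -30, 62) [ 0.2 -0.4]
top (-100, -30, 62) [-1.1  0.5]
top (-100, 30, 62) [-2.1 -1.6]
scene (100, 30, 50) [-1.5  1.2]
scene (100, 30, 62) [-1.9 -0.4]
scene (-100, 30, 62) [-0.4  0.2]
scene (-100, 30, 50) [-0.5  1.9]
top (-96, 14, 98) [-1.9 -0.7]
top (-56, 14, 98) [-1.1  1.1]
top (-56, -14, 98) [-1.1 -0.1]
top (-96, -14, 98) [-1.5 -0.5]
scene (-96, -14, 98) [-0.5 -0.1]
scene (-56, -14, 98) [-1.8 -1.2]
grip [[0.5606 0.1574 0.084 ]]
bar top [-28.3279 117.6286]
bar scene [-31.4666  89.5703]
bar scene [-28.418  115.5683]
```

Both cameras agree. The stage yaw is −107.5°. The needle is at x≈37 mm and the mark at x≈89 mm, so the knob has to turn about 135° clockwise. The knob bar lies along stage y, at a world yaw of about −24°. I'm moving above the knob now.

>>> drive_tool(
  deltas=[
    {"hand":0.45,"offset":[5,7.4,0],"angular":[0,0,10]},
    {"hand":0.45,"offset":[8,11,0],"angular":[0,0,20]},
    {"hand":0.45,"offset":[11,16,0],"angular":[0,0,30]},
    {"hand":0.45,"offset":[14,21,0],"angular":[0,0,40]},
    {"hand":0.45,"offset":[17,25,0],"angular":[0,0,50]},
    {"hand":0.45,"offset":[20,30,0],"angular":[0,0,60]},
    {"hand":0.45,"offset":[23,34,0],"angular":[0,0,70]},
    {"hand":0.45,"offset":[25,37,0],"angular":[0,0,80]},
  ],
  force=30,
)

```text
time: 1.2
tool_pos: [0.4197, -0.2816, 0.2313]
tcp_rot: [2.125, 2.314, 0.0]
wrist_force: [0.5, -0.7, 0.3]
width: 0.449
```

>>> drive_tool(
  deltas=[
    {"hand":0.45,"offset":[3,4,0],"angular":[0,0,10]},
    {"hand":0.45,"offset":[6,9,0],"angular":[0,0,20]},
    {"hand":0.45,"offset":[9,13,0],"angular":[0,0,30]},
    {"hand":0.45,"offset":[12,18,0],"angular":[0,0,40]},
    {"hand":0.45,"offset":[15,22,-3],"angular":[0,0,50]},
    {"hand":0.45,"offset":[19.2,28.1,-6],"angular":[0,0,61]},
    {"hand":0.45,"offset":[19.2,28.1,-8],"angular":[0,0,61]},
    {"hand":0.45,"offset":[19.2,28.1,-8],"angular":[0,0,61]},
  ],
)

```text
time: 2.2
tool_pos: [0.609, -0.0011, 0.1481]
tcp_rot: [-0.662, -3.065, 0.002]
wrist_force: [-0.6, -0.4, 0.0]
width: 0.454
```

```bash
cat > st.py <<'E'
from workcell import bot
import numpy as np,cv2,sys
from scipy.spatial.transform import Rotation as R
s=bot.read_state();m=R.from_rotvec(s["tcp_rot"]).as_matrix()
print("t",round(float(s["time"]),2),"pos",np.round(s["tool_pos"],4),"yaw_y",round(float(np.degrees(np.arctan2(m[1,1],m[0,1]))),2),"z",m[:,2].round(3),"F",np.round(s["wrist_force"],1),"w",round(float(s["width"]),3),"q6",round(float(s["q"][5]),2))
def save(n,out,a,b,c,d,f):
    cv2.imwrite(out,cv2.resize(bot.read_camera(n)["frame"][b:d,a:c],None,fx=f,fy=f,interpolation=cv2.INTER_CUBIC))
E
python3 -c "
from st import *
save('scene','pics/s1.png',225,155,425,305,4)"
```

```text
t 2.2 pos [ 0.609  -0.0011  0.1481] yaw_y 65.62 z [-0.006  0.    -1.   ] F [-0.6 -0.4  0. ] w 0.454 q6 -1.19
```

View pics/s1.png

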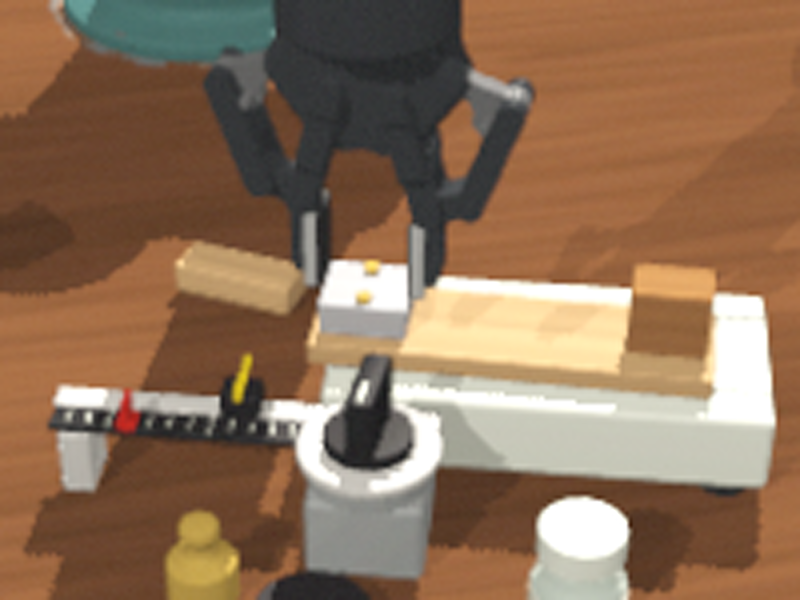

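The scene crop shows the fingers straddling the knob line: finger tips at (312,280) and (418,290), bar at (370,380). Nothing is touching. Next I descend and grip.

>>> drive_tool(
  deltas=[
    {"hand":0.45,"offset":[0,0,-3],"angular":[0,0,0]},
    {"hand":0.45,"offset":[0,0,-6],"angular":[0,0,0]},
    {"hand":0.45,"offset":[0,0,-7.3],"angular":[0,0,0]},
    {"hand":0.45,"offset":[0,0,-7.3],"angular":[0,0,0]},
    {"hand":0.1,"offset":[0,0,-7.3],"angular":[0,0,0]},
    {"hand":0.0,"offset":[0,0,-7.3],"angular":[0,0,0]},
    {"hand":0.0,"offset":[0,0,-7.3],"angular":[0,0,0]},
    {"hand":0.0,"offset":[0,0,-7.3],"angular":[0,0,0]},
  ],
  force=30,
)

```text
time: 3.25
tool_pos: [0.6125, -0.0023, 0.0803]
tcp_rot: [0.666, 3.067, 0.001]
wrist_force: [0.2, 1.5, 6.8]
width: 0.154
```

```bash
python3 -c "
from st import *"
```

```text
t 3.25 pos [ 0.6125 -0.0023  0.0803] yaw_y 65.49 z [ 0.004  0.    -1.   ] F [0.2 1.5 6.8] w 0.154 q6 -1.19
```

The bar is held: opening 13 mm, against a 14 mm bar. I'll ease z up 0.4 cm and turn clockwise about 100°, then measure.

>>> drive_tool(
  deltas=[
    {"hand":0.0,"offset":[0,0,0.4],"angular":[0,0,0]},
    {"hand":0.0,"offset":[0,0,0.4],"angular":[0,0,-8]},
    {"hand":0.0,"offset":[0,0,0.4],"angular":[0,0,-16]},
    {"hand":0.0,"offset":[0,0,0.4],"angular":[0,0,-24]},
    {"hand":0.0,"offset":[0,0,0.4],"angular":[0,0,-32]},
    {"hand":0.0,"offset":[0,0,0.4],"angular":[0,0,-40]},
    {"hand":0.0,"offset":[0,0,0.4],"angular":[0,0,-45]},
    {"hand":0.0,"offset":[0,0,0.4],"angular":[0,0,-50]},
  ],
)

```text
time: 4.25
tool_pos: [0.6118, -0.0026, 0.0805]
tcp_rot: [1.904, 2.497, 0.002]
wrist_force: [8.6, 1.0, -12.2]
width: 0.155
```

>>> drive_tool(
  deltas=[
    {"hand":0.0,"offset":[0,0,0],"angular":[0,0,-8]},
    {"hand":0.0,"offset":[0,0,0],"angular":[0,0,-16]},
    {"hand":0.0,"offset":[0,0,0],"angular":[0,0,-24]},
    {"hand":0.0,"offset":[0,0,0],"angular":[0,0,-32]},
    {"hand":0.0,"offset":[0,0,0],"angular":[0,0,-40]},
    {"hand":0.0,"offset":[0,0,0],"angular":[0,0,-45]},
    {"hand":0.0,"offset":[0,0,0],"angular":[0,0,-50]},
    {"hand":0.0,"offset":[0,0,0],"angular":[0,0,-50]},
  ],
)

```text
time: 5.25
tool_pos: [0.6113, -0.0025, 0.0805]
tcp_rot: [2.781, 1.461, 0.001]
wrist_force: [7.0, 1.0, -11.0]
width: 0.156
```

```bash
python3 -c "
from st import *
save('scene','pics/s2.png',225,205,345,295,6.6)"
```

```text
t 5.25 pos [ 0.6113 -0.0025  0.0805] yaw_y -34.55 z [ 0.001  0.    -1.   ] F [  7.   1. -11.] w 0.156 q6 0.56
```

View pics/s2.png

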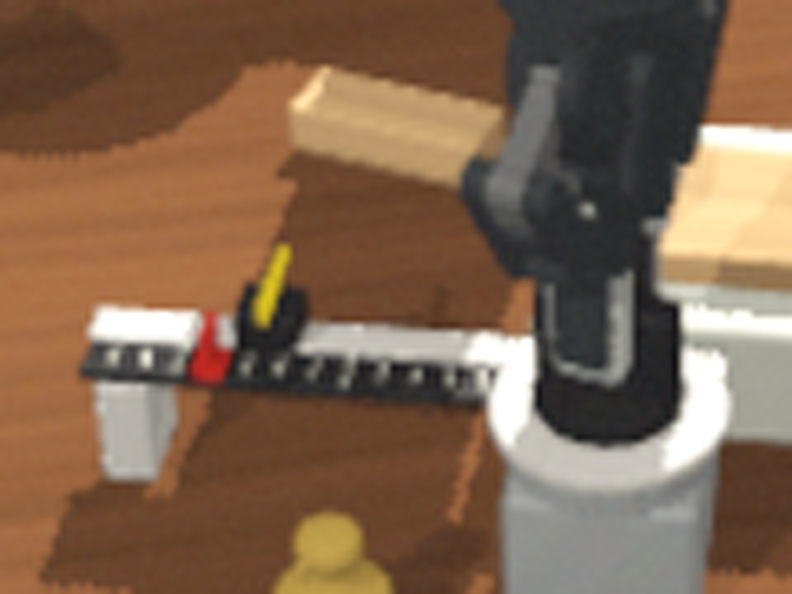

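The needle is now from (286,248) to (263,322), and the red mark runs from its top (209,318) to its foot (210,378). I'm converting these with colour centroids from both cameras.

```bash
cat > meas.py <<'E'
from fit import *
import cv2
p=np.array([.5022,.001,-1.8757])
def blob(n,col,box):
    a,b,c,d=box;f=cams[n]["frame"][b:d,a:c].astype(int);B,G,R_=f[...,0],f[...,1],f[...,2]
    m=((R_>130)&(G>110)&(B<70)) if col=="y" else ((R_>130)&(G<80)&(B<80))
    w=m*(R_-B);v,u=np.nonzero(m);ww=w[m];return np.array([(u*ww).sum(),(v*ww).sum()])/ww.sum()+[a,b],m.sum()
def mx(n,uv,y0,z):  # stage x on the known y,z line via 1D best fit of pixel
    r=least_squares(lambda x:proj(n,T(p,(x[0],y0,z)))[0]-uv,[60.]);return r.x[0],r.fun
if __name__=="__main__":
    box={"scene":(230,235,300,275),"top":(355,225,410,260)}
    for n in cams:
        for c,y0,z in(("y",57,58),("r",80,53)):
            uv,k=blob(n,c,box[n]);x,e=mx(n,uv,y0,z);print(n,c,uv.round(1),k,"x",round(x,1),"res",e.round(1))
E
python3 meas.py
python3 - <<'E'
from meas import *
q=lambda u,v:((u+.5)/6.6-.5+225,(v+.5)/6.6-.5+205)
for a in((286,248),(263,322)):print(inv(p,ray("scene",q(*a),.058)))
E
```

```text
scene y [258.  246.4] 61 x 91.1 res [-0.1  1.2]
scene r [256.2 258.8] 33 x 89.7 res [ 0.1 -2. ]
[75.12034076 37.02156782]
[74.81173468 73.75295217]meas.py:7: RuntimeWarning: invalid value encountered in divide
  w=m*(R_-B);v,u=np.nonzero(m);ww=w[m];return np.array([(u*ww).sum(),(v*ww).sum()])/ww.sum()+[a,b],m.sum()
Traceback (most recent call last):
  File "meas.py", line 14, in <module>
    uv,k=blob(n,c,box[n]);x,e=mx(n,uv,y0,z);print(n,c,uv.round(1),k,"x",round(x,1),"res",e.round(1))
                              ~~^^^^^^^^^^^
  File "meas.py", line 9, in mx
    r=least_squares(lambda x:proj(n,T(p,(x[0],y0,z)))[0]-uv,[60.]);return r.x[0],r.fun
ValueError: Residuals are not finite in the initial point.
```

100° of turn moved the needle about 38 mm, to x≈75, which matches 22 mm/rad. About 14.3 mm remain, or 37°.

>>> drive_tool(
  deltas=[
    {"hand":0.0,"offset":[0,0,0],"angular":[0,0,-8]},
    {"hand":0.0,"offset":[0,0,0],"angular":[0,0,-16]},
    {"hand":0.0,"offset":[0,0,0],"angular":[0,0,-24]},
    {"hand":0.0,"offset":[0,0,0],"angular":[0,0,-31]},
    {"hand":0.0,"offset":[0,0,0],"angular":[0,0,-37]},
    {"hand":0.0,"offset":[0,0,0],"angular":[0,0,-37]},
    {"hand":0.0,"offset":[0,0,0],"angular":[0,0,-37]},
  ],
)

```text
time: 6.38
tool_pos: [0.6111, -0.0021, 0.0805]
tcp_rot: [-3.1, -0.504, -0.001]
wrist_force: [5.6, 2.6, -10.3]
width: 0.154
```

```bash
sed -i 's/m=((R_>130)&(G>110)&(B<70))/m=((R_>140)\&(G>.72*R_)\&(B<.4*R_))/' meas.py; python3 -c "
from st import *
save('scene','pics/s3.png',225,205,345,295,6.6)"; python3 meas.py 2>&1|grep -v -i warn
```

```text
t 6.38 pos [ 0.6111 -0.0021  0.0805] yaw_y -71.52 z [ 0.001  0.001 -1.   ] F [  5.6   2.6 -10.3] w 0.154 q6 1.2
  w=m*(R_-B);v,u=np.nonzero(m);ww=w[m];return np.array([(u*ww).sum(),(v*ww).sum()])/ww.sum()+[a,b],m.sum()
scene y [258.7 246.8] 34 x 89.6 res [-0.1  0.9]
scene r [256.3 258.2] 40 x 89.7 res [ 0.1 -1.3]
Traceback (most recent call last):
  File "meas.py", line 14, in <module>
    uv,k=blob(n,c,box[n]);x,e=mx(n,uv,y0,z);print(n,c,uv.round(1),k,"x",round(x,1),"res",e.round(1))
                              ~~^^^^^^^^^^^
  File "meas.py", line 9, in mx
    r=least_squares(lambda x:proj(n,T(p,(x[0],y0,z)))[0]-uv,[60.]);return r.x[0],r.fun
ValueError: Residuals are not finite in the initial point.
```

View pics/s3.png

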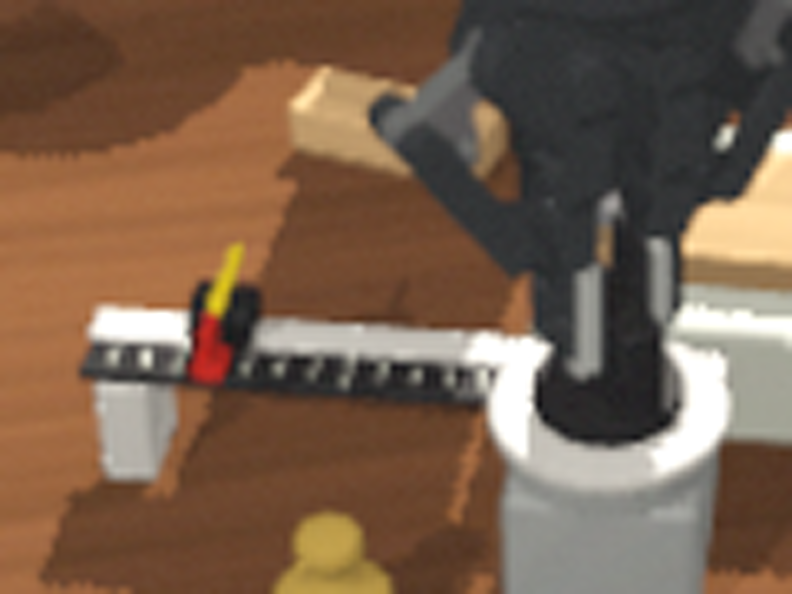

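The picture shows the needle (tip (238,250)) running straight into the red mark (209,345). Measured x is 89.6 for the needle and 89.7 for the mark. I'm releasing and lifting clear, then turning toward the board handle.

>>> drive_tool(
  deltas=[
    {"hand":0.2,"offset":[0,0,-0.3],"angular":[0,0,0]},
    {"hand":0.45,"offset":[0,0,-0.3],"angular":[0,0,0]},
    {"hand":0.45,"offset":[0,0,-0.3],"angular":[0,0,0]},
    {"hand":0.45,"offset":[0,0,3],"angular":[0,0,0]},
    {"hand":0.45,"offset":[0,0,7],"angular":[0,0,0]},
    {"hand":0.45,"offset":[0,0,10],"angular":[0,0,0]},
    {"hand":0.7,"offset":[-2,5,10],"angular":[0,0,10]},
    {"hand":0.7,"offset":[-3.5,10,10],"angular":[0,0,20]},
  ],
)

```text
time: 7.52
tool_pos: [0.5759, 0.0979, 0.1837]
tcp_rot: [2.964, 1.041, 0.003]
wrist_force: [1.0, -0.8, -1.2]
width: 0.7
```

>>> drive_tool(
  deltas=[
    {"hand":0.7,"offset":[-1.6,6,0],"angular":[0,0,10]},
    {"hand":0.7,"offset":[-1.6,6,0],"angular":[0,0,20]},
    {"hand":0.7,"offset":[-1.6,6,0],"angular":[0,0,31.7]},
    {"hand":0.7,"offset":[-1.6,6,0],"angular":[0,0,31.7]},
    {"hand":0.7,"offset":[-1.6,6,0],"angular":[0,0,31.7]},
  ],
)

```text
time: 8.15
tool_pos: [0.5599, 0.1572, 0.1825]
tcp_rot: [2.573, 1.802, 0.0]
wrist_force: [-0.7, 0.4, 0.3]
width: 0.702
```

```bash
python3 -c "
from st import *
save('top','pics/t4.png',240,165,420,300,4.4)"; python3 meas.py 2>&1|grep " x "
```

```text
t 8.15 pos [0.5599 0.1572 0.1825] yaw_y -19.99 z [ 0.  0. -1.] F [-0.7  0.4  0.3] w 0.702 q6 0.58
scene y [258.7 246.8] 33 x 89.6 res [-0.1  0.9]
scene r [256.3 258.2] 40 x 89.7 res [ 0.1 -1.3]
top y [393.2 249. ] 19 x 89.3 res [ 0. -0.]
top r [396.  238.4] 24 x 89.4 res [-0.3  1.2]
```

View pics/t4.png

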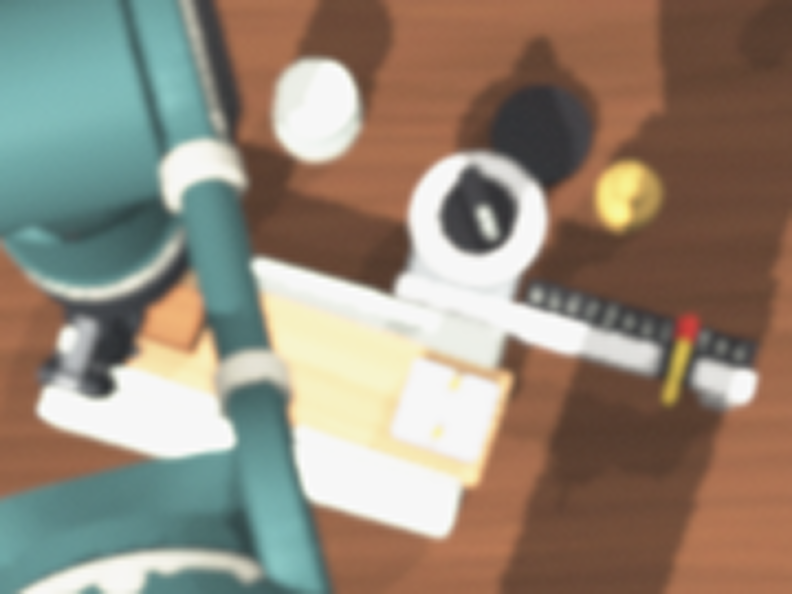

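The top crop shows the needle (678,370) level with the mark (688,325). Both cameras give 89.3–89.7 mm for each. The gripper is over the handle at about (165,310). I'm descending and gripping.

>>> drive_tool(
  deltas=[
    {"hand":0.7,"offset":[0,0,-4],"angular":[0,0,0]},
    {"hand":0.7,"offset":[0,0,-8],"angular":[0,0,0]},
    {"hand":0.7,"offset":[0,0,-10],"angular":[0,0,0]},
    {"hand":0.7,"offset":[0,0,-11.4],"angular":[0,0,0]},
    {"hand":0.7,"offset":[0,0,-11.4],"angular":[0,0,0]},
  ],
)

```text
time: 8.93
tool_pos: [0.5596, 0.1573, 0.0678]
tcp_rot: [-2.57, -1.805, 0.002]
wrist_force: [-0.7, -1.0, 0.9]
width: 0.7
```

```bash
python3 -c "
from st import *
save('scene','pics/s5.png',290,180,430,285,5.7)"
```

```text
t 8.93 pos [0.5596 0.1573 0.0678] yaw_y -19.83 z [-0.001 -0.    -1.   ] F [-0.7 -1.   0.9] w 0.7 q6 0.58
```

View pics/s5.png

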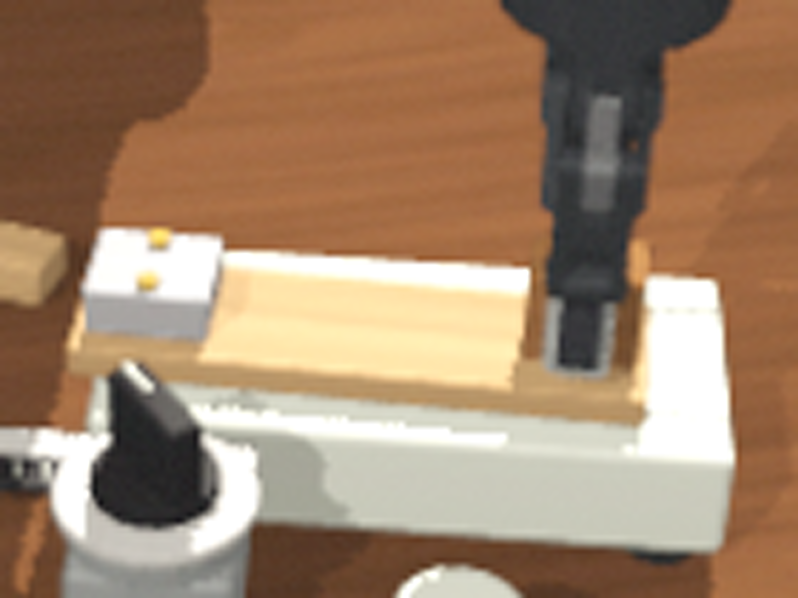

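The fingers straddle the handle, centred at about (582,335) on a handle spanning columns 530–645, and they are clear of the board top. Closing.

>>> drive_tool(
  deltas=[
    {"hand":0.3,"offset":[0,0,0],"angular":[0,0,0]},
    {"hand":0.1,"offset":[0,0,0],"angular":[0,0,0]},
    {"hand":0.0,"offset":[0,0,0],"angular":[0,0,0]},
    {"hand":0.0,"offset":[0,0,0],"angular":[0,0,0]},
    {"hand":0.0,"offset":[0,0,0],"angular":[0,0,0]},
    {"hand":0.0,"offset":[0,0,0],"angular":[0,0,0]},
  ],
  force=60,
)

```text
time: 9.72
tool_pos: [0.5612, 0.1578, 0.07]
tcp_rot: [2.57, 1.805, 0.004]
wrist_force: [-0.1, -0.0, 6.6]
width: 0.315
```

Run:
```python
from st import *
import meas
from fit import inv
# stage direction & remaining geometry
p=meas.p;print("tcp in stage",inv(p,s["tool_pos"]))
yaw=-1.8757;u=np.array([np.cos(yaw),np.sin(yaw)])
tgt=p[:2]+u*(.0895-.176);print("target grip",tgt,"delta cm",(tgt-s["tool_pos"][:2])*100,"per cm",u)
```

```text
t 9.72 pos [0.5612 0.1578 0.07  ] yaw_y -19.82 z [ 0.003  0.001 -1.   ] F [-0.1 -0.   6.6] w 0.315 q6 0.58
tcp in stage [-167.30192514    9.17700491]
target grip [0.52816741 0.08351026] delta cm [-3.3010566  -7.43200583] per cm [-0.30020129 -0.95387587]
```

The handle is gripped (27 mm) with 6.6 N of down-force. I'll straighten the board (yaw +2.3°, lateral −9 mm) while sliding the first 3 cm, then slide to 5 cm, and press a little more.

>>> drive_tool(
  deltas=[
    {"hand":0.0,"offset":[-0.4,-0.6,-0.1],"angular":[0,0,0.6]},
    {"hand":0.0,"offset":[-0.9,-1.3,-0.1],"angular":[0,0,1.2]},
    {"hand":0.0,"offset":[-1.35,-1.95,-0.1],"angular":[0,0,1.8]},
    {"hand":0.0,"offset":[-1.8,-2.6,-0.1],"angular":[0,0,2.3]},
    {"hand":0.0,"offset":[-2.0,-3.25,-0.15],"angular":[0,0,2.3]},
    {"hand":0.0,"offset":[-2.2,-3.9,-0.2],"angular":[0,0,2.3]},
    {"hand":0.0,"offset":[-2.4,-4.5,-0.2],"angular":[0,0,2.3]},
    {"hand":0.0,"offset":[-2.4,-4.5,-0.2],"angular":[0,0,2.3]},
  ],
)

```text
time: 10.82
tool_pos: [0.5397, 0.1149, 0.07]
tcp_rot: [2.535, 1.854, 0.015]
wrist_force: [2.0, 6.8, 10.6]
width: 0.313
```

Run:
```python
from st import *
from fit import inv
import meas;print(inv(meas.p,s["tool_pos"]))
save('top','pics/t6.png',240,165,420,300,4.4)
```

```text
t 10.82 pos [0.5397 0.1149 0.07  ] yaw_y -17.62 z [ 0.008  0.005 -1.   ] F [ 2.   6.8 10.6] w 0.313 q6 0.47
[-119.90058576    1.60663171]
```

View pics/t6.png

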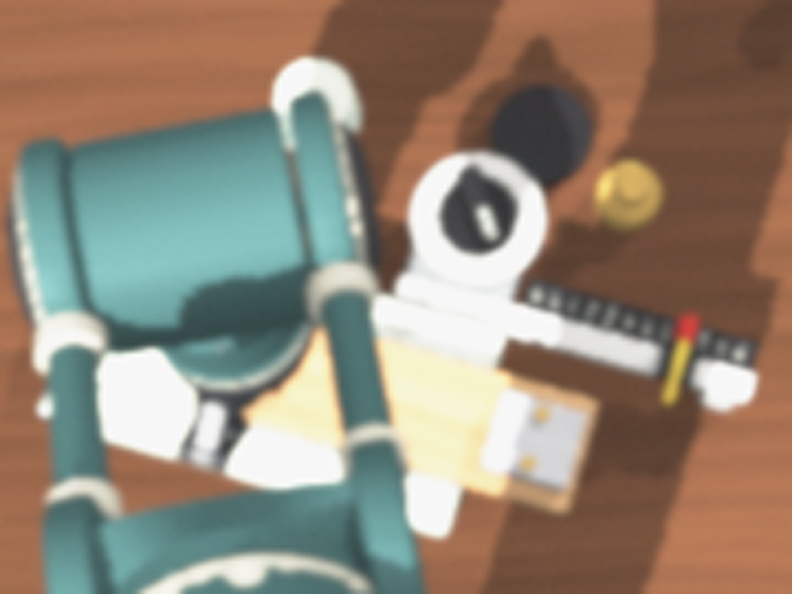

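The board now overhangs. Its front corners are at about (600,401) and (568,514), well short of the needle at (678,370). I'll compute the edge position.

Run:
```python
from fit import *
p=np.array([.5022,.001,-1.8757])
a,b=[inv(p,ray("top",pix("top",*u),.062)) for u in((600,401),(568,514))]
l,l2=[inv(p,ray("top",pix("top",*u),.062)) for u in((385,343),(600,401))]
print(a,b,(a+b)/2,"yaw from edge",np.degrees(np.arctan2(-(a-b)[0],(a-b)[1])),"from side",np.degrees(np.arctan2(*(l2-l)[::-1])))
```

```text
[55.93720443 30.70915297] [ 55.83287117 -29.46990572] [55.8850378   0.61962362] yaw from edge -0.09933437663845372 from side 0.8701945215991784
```

The edge is at x=55.9, y=0.6, with yaw about 0. The measured grip at −119.9 mm implies the same edge position. 33.6 mm remain, so I'll slide on gently.

>>> drive_tool(
  deltas=[
    {"hand":0.0,"offset":[-0.2,-0.6,-0.05],"angular":[0,0,0]},
    {"hand":0.0,"offset":[-0.4,-1.2,-0.1],"angular":[0,0,0]},
    {"hand":0.0,"offset":[-0.6,-1.75,-0.1],"angular":[0,0,0]},
    {"hand":0.0,"offset":[-0.8,-2.3,-0.1],"angular":[0,0,0]},
    {"hand":0.0,"offset":[-0.95,-2.75,-0.1],"angular":[0,0,0]},
    {"hand":0.0,"offset":[-1.1,-3.15,-0.1],"angular":[0,0,0]},
    {"hand":0.0,"offset":[-1.1,-3.15,-0.1],"angular":[0,0,0]},
    {"hand":0.0,"offset":[-1.1,-3.15,-0.1],"angular":[0,0,0]},
  ],
)

```text
time: 12.08
tool_pos: [0.5304, 0.0842, 0.0701]
tcp_rot: [2.534, 1.854, 0.02]
wrist_force: [3.4, 10.6, 14.3]
width: 0.317
```

Run:
```python
from st import *
from fit import inv
import meas;print(inv(meas.p,s["tool_pos"]))
a=cv2.resize(bot.read_camera('top')["frame"][220:300,330:420],None,fx=5.5,fy=5.5,interpolation=cv2.INTER_CUBIC)
b=cv2.resize(bot.read_camera('scene')["frame"][205:285,235:325],None,fx=5.5,fy=5.5,interpolation=cv2.INTER_CUBIC)
f=np.hstack([a,b]);f=cv2.resize(f,None,fx=.8,fy=.8);print(f.shape);cv2.imwrite("pics/f7.png",f)
```

```text
t 12.07 pos [0.5304 0.0842 0.0701] yaw_y -17.63 z [ 0.011  0.006 -1.   ] F [ 3.4 10.6 14.3] w 0.317 q6 0.41
[-87.79106723   1.89311633]
(352, 792, 3)
```

View pics/f7.png

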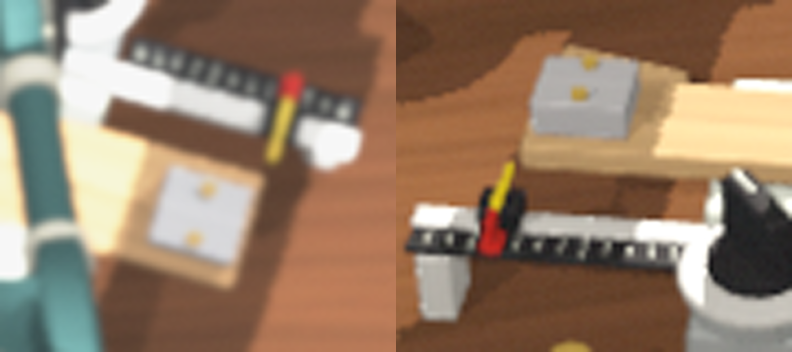

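In this picture (11 views so far), the left (top-view) half shows front corners at (266,172) and (234,287), with the needle at (272,160)–(290,100). The right (scene-view) half shows the front-left corner at (522,163) bottom and (526,150) top. I'm measuring the edge.

```bash
python3 - <<'E'
from fit import *
import meas
p=meas.p
t=lambda u,v:((u+.5)/4.4-.5+330,(v+.5)/4.4-.5+220)
s=lambda u,v:((u-396+.5)/4.4-.5+235,(v+.5)/4.4-.5+205)
a,b=[inv(p,ray("top",t(*u),.062)) for u in((266,172),(234,287))];print("top",a,b,(a+b)/2)
print("needle top",inv(p,ray("top",t(273,159),.058)),inv(p,ray("top",t(287,104),.058)))
print("scene",inv(p,ray("scene",s(522,163),.05)),inv(p,ray("scene",s(526,150),.062)))
print("needle scene",inv(p,ray("scene",s(510,166),.058)))
E
python3 meas.py 2>&1|grep " x "
```

```text
top [88.08759344 33.05043429] [ 88.05617651 -28.06706261] [88.07188497  2.49168584]
needle top [90.00599961 41.08684537] [89.38324757 70.54144962]
scene [87.39935151 25.64918443] [83.49657535 31.70187721]
needle scene [89.61579271 39.1973442 ]
scene y [258.7 246.7] 32 x 89.8 res [-0.1  0.9]
scene r [256.3 258.2] 40 x 89.6 res [ 0.1 -1.3]
top y [393.2 249. ] 20 x 89.2 res [ 0. -0.]
top r [396.1 238.4] 27 x 89.5 res [-0.4  1.2]
```

The edge is at about 87–88 and the needle at 89.5, with y about 2 mm. A small final nudge outward, then settle.

>>> drive_tool(
  deltas=[
    {"hand":0.0,"offset":[-0.1,-0.1,0],"angular":[0,0,0]},
    {"hand":0.0,"offset":[-0.2,-0.2,0],"angular":[0,0,0]},
    {"hand":0.0,"offset":[-0.2,-0.2,0],"angular":[0,0,0]},
    {"hand":0.0,"offset":[-0.2,-0.2,0],"angular":[0,0,0]},
    {"hand":0.0,"offset":[-0.2,-0.2,0],"angular":[0,0,0]},
    {"hand":0.0,"offset":[-0.2,-0.2,0],"angular":[0,0,0]},
  ],
)

```text
time: 13.22
tool_pos: [0.5292, 0.0823, 0.0703]
tcp_rot: [2.533, 1.853, 0.022]
wrist_force: [6.1, 11.0, 14.0]
width: 0.318
```

Run:
```python
from st import *
from fit import inv
import meas;print(inv(meas.p,s["tool_pos"]))
a=cv2.resize(bot.read_camera('top')["frame"][220:300,330:420],None,fx=4.4,fy=4.4,interpolation=cv2.INTER_CUBIC)
b=cv2.resize(bot.read_camera('scene')["frame"][205:285,235:325],None,fx=4.4,fy=4.4,interpolation=cv2.INTER_CUBIC)
cv2.imwrite("pics/f8.png",np.hstack([a,b]))
```

```text
t 13.22 pos [0.5292 0.0823 0.0703] yaw_y -17.61 z [ 0.013  0.006 -1.   ] F [ 6.1 11.  14. ] w 0.318 q6 0.41
[-85.64727667   1.34603849]
```

View pics/f8.png

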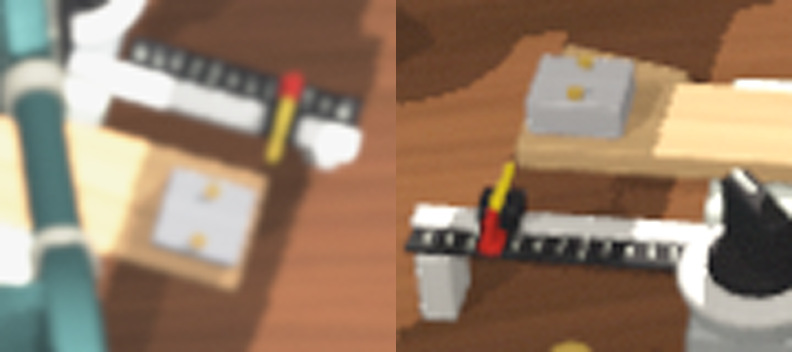

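The last picture shows front corners at about (269,174) and (237,290) in the top half, and a front-left corner at (518,163) in the scene half. The edge is level with the needle line. The grip moved 2.1 mm, which puts the edge at about 89.5–90.2 against the needle at 89.5. Handing in.

```bash
python3 -c "
from st import *
print(np.abs(s['joint_vel']).max()); bot.finish_job()"
```

```text
t 13.43 pos [0.5292 0.0823 0.0703] yaw_y -17.61 z [ 0.013  0.006 -1.   ] F [ 4.4 10.8 12.4] w 0.317 q6 0.41
0.0013818608279831403
the job is handed in; nothing more can be done
```

I turned the gauge knob about 137° clockwise, which brought the pointer level with the red mark. I then gripped the board's handle, straightened the board and slid it out. I handed the job in at 13.4 s, still holding the board flat; no verdict is reported.

**Pointer:** both cameras put the pointer and the mark at 89.2–89.8 mm, so they agree well inside the 5 mm limit.

**Board edge:** it is at about 89.5–90.2 mm, against the pointer at about 89.5 mm. I got this by adding the 2.1 mm the gripper moved in the last nudge to the previous camera measurement; I did not measure the edge again from the final picture. The cameras differed by less than 1 mm there, except for one rough reading of the board's top corner in the scene camera, which read about 4 mm low.

**Alignment:** the front end was about 1–2 mm off the centre line. The board's yaw measured about 0° from its front edge, though a rougher side-edge reading gave 0.9°.

**Hold and tilt:** the arm was at rest with about 12 N of down-force and the grip closed on the handle. The tool leaned 0.014 rad. I did not measure the board's tilt directly, but it looked flat in the last picture.

**Other objects:** I saw no sign that anything else had moved, but I did not measure the other objects' positions at the end.

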